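# Seat a keyed filter collar and hold it home

### The arm

A 6-joint arm with a two-finger parallel gripper is mounted at the origin on the work surface. World frame = base frame: x ahead of the robot, y to its left, z up, the work surface at z = 0. Lengths are in mm, angles in rad, forces in N, time in s.
With the tool pointing down it reaches from about 350 to 975 mm from the base axis. Payload 7.1 kg.
Tool frame: the origin (TCP) lies at the very end of the fingers, on their centre line; the grasp point (between the pads) lies 19 mm behind it (ctrl.grip_point_offset is the distance from the TCP to the grasp point, in mm); x points along the fingers, y is the direction in which the jaws open and shut, and the axes are right-handed (so a half turn about x gives the same grasp; the last joint's range is limited). The gripper opens to 88 mm and grips with 3 to 60 N. Pads are 20 mm wide; open, the fingers measure 115 mm over their backs; the gripper's body (75 mm by 178 mm) begins 61 mm behind the grasp point.
Start: joints at [1.277, 0.423, 1.63, -0, 1.089, -0.019], TCP at [169.565, 601.542, 222.675] pointing down, gripper open.
Joint ranges: [-3, 3], [-0.9, 2.11], [0.09, 2.58], [-1.31, 4.45], [0.11, 2.69], [-2.54, 2.54]. Speed limits (rad/s): [2.39, 2.39, 3.01, 3.14, 3.14, 3.14].

### API

Orientations are given as a rotation vector (axis times angle).
In Python, from workcell import ctrl, vision, workorder gives the robot as it stands.
- The arm moves only by the shell command python3 -m crank 'ROWS'. ROWS is JSON, a list of rows, each a list of 3 entries, a list of its own where there are three numbers: the shift along the tool's x, y, z in m, then the turn, a rotation vector about the tool's x, y, z in rad, then the finger opening in m, from 0 to 0.0878. In form: [[[dx, dy, dz], [wx, wy, wz], jaw], ...]. A call has exactly 8 rows; each row shifts and turns the commanded pose from where the row before left it, along the tool's axes as they then stand; what a row does not reach is not made up. A row lasts 1/12 s, in which the tool goes at most 41.7 mm and 7.16 degrees, less where a joint would pass 70% of its speed; a pose out of reach is approached as far as the arm can. A call with a gripper value outside its range is refused whole. The fingers move at their own pace and stop on an object; the grip force is fixed at half the most. Time passes only in rows, so rows that do not move let the fingers close, or fill a call up. It gives the time, the measured TCP pose, the force and the opening at its end, in the units of the state.
- ctrl.get_obs(): the state, without advancing time (a new reading comes with each control period).
- vision.get_image(name): name is "side" or "top"; returns a dict with "img" (400x640x3 uint8, blue, green, red), "mtx" (3x3 intrinsics, pixels), "rvec" (rotation vector, rad) and "tvec" (3), from world to camera coordinates, as OpenCV has them. Camera axes: x right, y down, z forward; pixel columns grow to the right and rows downward; lengths in mm; the calibration is good to about 2 mm. A picture is of the moment at which its call begins. There is no depth.
- workorder.close_job(): hands the job in, once; it reports no verdict.
The state is a dict: "t": time; "qpos": joint angles; "qvel": joint speeds; "joint_torque": joint torques, N m; "ee_pos": TCP position; "orientation": TCP orientation; "ft_force": force on the tool from outside, world axes, zero at the start; "moment": the same for the moment, N m; "width": finger opening in mm.
Only numpy, scipy, OpenCV 4.12 (cv2) and the standard library are available. Lean on these libraries where they do the work, as an engineer would, in place of code of your own. Each camera call takes 0.05 s, during which the arm holds its last target.

### The job

Fit the knurled collar onto the filter head on the bench: pick it up, set it mouth down over the spigot, and turn it while pressing lightly until one of its hidden keyways drops over the pin. Then push it fully home on its seat against the valve spring and finish while still holding it there; do not let go, and leave everything else on the bench where it is.

Things in the scene. Friction and masses are not known exactly. Their poses are not given: they have to be found in the camera images.
- collar: the knurled collar: loose round cap of bare aluminium with ribbed (knurled) sides and closed flat top, 59 mm across, 46 mm tall, 0.11 to 0.22 kg, standing mouth down on the bench. Origin at the centre of its open lower rim, z up through the closed top; its x axis says nothing of the keyways. Bore 39 mm across and 40 mm deep (1.5 mm play all round on the spigot), top 6 mm thick
- collar_top (a point): centre of the collar's flat top, 46 mm above its lower rim. Hidden in the bore are four equal keyways a quarter turn apart, 10 mm wide, 6 mm deep, full length, open at the lower rim; where they lie cannot be seen from outside. Within any quarter turn (1.57 rad), either way round, one comes over the pin; it fits with about 0.09 rad to spare each side
- head: the filter head: grey casting bolted down on a 120 x 100 x 10 mm foot, with two pipe stubs along its y axis (140 mm overall); cannot move. Origin at the centre of the foot's underside, on the spigot's axis, z up
- seat (a point): centre of the head's flat round seat (80 mm across), 45 mm above the bench, z up along the spigot's axis; the collar's lower rim lies on it when home. One round pin 6 mm thick sticks out level from the spigot's side, to 24 mm from the axis; its top is 14 mm above the seat, so a collar with no keyway over the pin stops with its rim 14 mm above the seat
- spigot_top (a point): centre of the top of the upright steel spigot, 27 mm above the seat. The spigot is 36 mm across, its upper 6 mm tapering to 29 mm. A sprung brass valve nose stands out of it, tapering from 25 to 16 mm across, its tip 55 mm above the seat when out
- valve (a joint): the sprung valve nose: 0 when fully out, grows in metres as it is pushed down (limit 0.018). The inside of the collar's top pushes it: about 0.001 with the collar standing on the pin, 0.015 with the collar fully home. Its spring pushes back with 3 N when out and about 9.5 N at 0.015, so a collar that is let go rises again
- sleeve: loose plain smooth bare-aluminium sleeve, a tube open right through: 52 mm across, 38 mm bore, 40 mm tall, standing on end; origin at the centre of its underside. Not the collar; leave it
- sprocket: loose flat dark steel sprocket with a hub, 72 mm across, 14 mm tall; origin at the centre of its underside; leave it
- wrench: loose steel spanner, 170 mm long, lying flat along its x axis; origin in its middle, on the underside; leave it
- screwdriver: loose screwdriver with a wooden handle, 180 mm long, lying along its x axis; origin near its middle, on the underside; leave it
- tin: closed steel can, 74 mm across, 110 mm tall; origin at the centre of its underside; leave it
- jar: amber glass jar with a lid, 68 mm across, 90 mm tall; origin at the centre of its underside; leave it
- offcut: timber offcut 130 x 45 x 35 mm lying flat, long along its x axis; origin at the centre of its underside; leave it
Not all that is in view belongs to the job. What is shaped like the head but brown is not meant.

How it is judged (in metres and radians):
On the way, in this order (a step that is already met when the one before it is completed fails the run):
1. the collar is lifted clear of the bench in the gripper (height (world z) of collar above 0.03 m and contact force between the fingers and collar above 0.5 N), for 0.1 s.
2. the collar is upright over the spigot (horizontal distance between collar and seat below 0.004 m and angle between collar's own z axis and vertical below 0.15 rad and z of collar in the frame of seat below 0.024 m), for 0.05 s.
At the end, for the whole second after the job is handed in: The collar is on the spigot (axis within 4 mm, tilt under 0.1 rad) with its rim within 3 mm of the seat, the valve nose pushed in more than 12 mm, the collar at rest and still held by the fingers (more than 2 N), through the last second (horizontal distance between collar and seat below 0.004 m and angle between collar's own z axis and vertical below 0.1 rad and z of collar in the frame of seat below 0.003 m and value of joint valve above 0.012 m and contact force between the fingers and collar above 2 N and linear speed of collar below 0.02 m/s); the arm keeps its last pose, push and grip.
It fails at once if one of the other loose things on the bench (sleeve, sprocket, wrench, screwdriver, tin, jar, offcut) is moved more than 30 mm (distance of any of sleeve, sprocket, wrench, screwdriver, tin, jar, offcut from where it was at the start of the episode above 0.03 m).
It also fails if it takes over 64 s, if anything falls off the work surface, if the arm or the gripper's body presses on something with over 40 N, if the wrist force passes 120 N, or if a joint passes its speed limit or range.

## Working session

There is one attempt and no reset: what is moved stays moved. The work goes in short steps, Python scripts to look and compute and a shell command to move; the robot and the scene stay as the last step left them, time stands still between calls to the robot, and variables do not carry over. Pictures are saved under pics/ and viewed, and the job is handed in when it is done.

```bash
mkdir -p pics; ls
python3 - <<'E'
from workcell import ctrl, vision, workorder
import cv2
o=ctrl.get_obs(); print(o)
for n in("top","side"):
    d=vision.get_image(n); cv2.imwrite(f"pics/{n}0.png",d["img"]); print(n,d["mtx"],d["rvec"],d["tvec"])
E
```

```text
pics
{'t': 0.0, 'qpos': array([ 1.27701034e+00,  4.23841129e-01,  1.63066905e+00,  7.00987260e-06,
        1.08857513e+00, -1.90131390e-02]), 'qvel': array([ 8.31237062e-05, -6.28508841e-04, -8.93165370e-04, -1.33228553e-04,
       -1.01125579e-04,  1.17714724e-03]), 'joint_torque': array([ 2.32723563e-03, -5.44649756e+01, -2.73669899e+01,  6.44992408e-02,
        2.29331141e-02, -1.07531353e-04]), 'ee_pos': array([169.40531225, 601.04331817, 221.9097352 ]), 'orientation': array([ 0.21453272,  1.56025224, -0.2168533 ]), 'ft_force': array([ 0.21316556,  0.37863132, -0.36799019]), 'moment': array([-0.00999427,  0.00890786,  0.06120406]), 'width': 87.52288123207269}
top [[407.34202827   0.         312.62067926]
 [  0.         407.34202827 192.77083193]
 [  0.           0.           1.        ]] [ 2.14209384 -2.11743676  0.23721034] [ -2.46180806 558.97486413 936.97149489]
side [[423.34044717   0.         317.46858834]
 [  0.         423.34044717 199.02514251]
 [  0.           0.           1.        ]] [ 0.72366969 -2.71210552  1.00003979] [470.61685197 251.23455741 851.13070749]
```

View pics/top0.png

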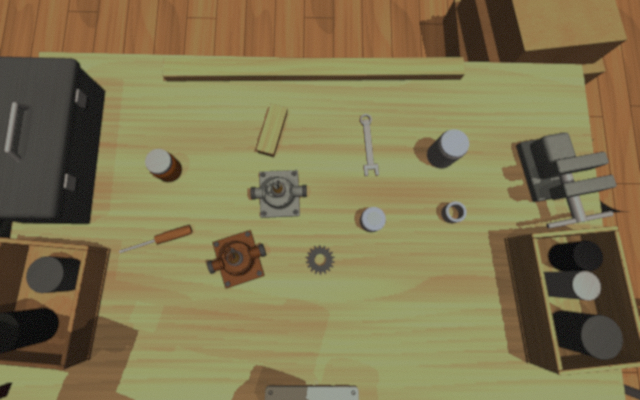

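View pics/side0.png

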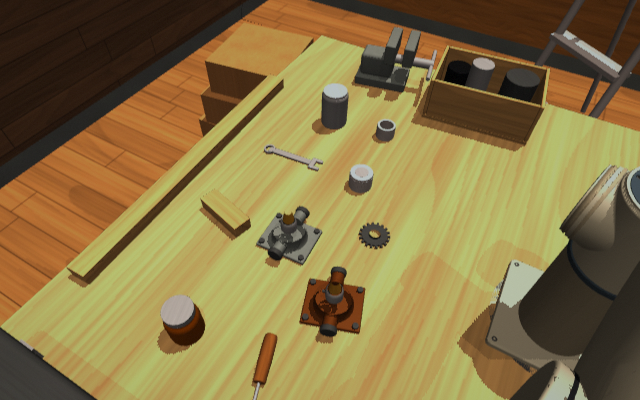

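The top view shows these candidates:
- **Collar:** closed round light cap at top (373,219), side (361,178).
- **Could be taken for the collar:** open sleeve (454,212), tin (452,145), jar lid (160,162) and the pale can in the crate (586,286).
- **Head:** the grey one at (279,193). The brown one at (238,258) is the decoy.

I choose the closed ribbed cap and the grey head, and check both in a close crop.

```bash
cat > h.py <<'E'
import cv2,numpy as np
from workcell import ctrl, vision
from scipy.spatial.transform import Rotation as R
def ray(d,uv):
    M=R.from_rotvec(np.ravel(d["rvec"])).as_matrix(); t=np.ravel(d["tvec"])
    v=np.linalg.inv(d["mtx"])@np.array([uv[0],uv[1],1.]); return -M.T@t, M.T@v
def onz(d,uv,z):
    c,v=ray(d,uv); return c+v*(z-c[2])/v[2]
def proj(d,p):
    return cv2.projectPoints(np.float64(p).reshape(-1,3),np.ravel(d["rvec"]),np.ravel(d["tvec"]),d["mtx"],None)[0].reshape(-1,2)
def tri(a,ua,b,ub):
    c1,v1=ray(a,ua);c2,v2=ray(b,ub);v1/=np.linalg.norm(v1);v2/=np.linalg.norm(v2)
    s=np.linalg.lstsq(np.c_[v1,-v2],c2-c1,rcond=None)[0]
    p,q=c1+s[0]*v1,c2+s[1]*v2; return (p+q)/2,np.linalg.norm(p-q)
def crop(d,c,h,s):
    x,y=c; i=d["img"][max(0,y-h):y+h,max(0,x-h):x+h]; return cv2.resize(i,None,fx=s,fy=s,interpolation=cv2.INTER_CUBIC)
E
python3 - <<'E'
from h import *
t=vision.get_image("top");s=vision.get_image("side")
a=np.hstack([crop(t,(373,219),24,8),crop(s,(361,178),24,8)])
b=np.hstack([crop(t,(279,193),32,6),crop(s,(290,232),32,6)])
cv2.imwrite("pics/crop1.png",a);cv2.imwrite("pics/crop2.png",b)
print(onz(t,(373,219),46),onz(t,(279,193),90),onz(s,(361,171),46), onz(t,(454,212),40),onz(t,(238,258),90))
print(tri(t,(373,219),s,(361,171)),tri(t,(279,187),s,(289,215)))
E
```

```text
[ 497.70232847 -143.94921184   46.        ] [550.33171182  83.64348574  90.        ] [ 501.62456698 -148.99617375   46.        ] [ 518.45614555 -346.53309378   40.        ] [399.02170249 172.54327125  90.        ]
(array([ 497.8756437 , -142.33073898,   53.48467578]), np.float64(2.430850136180552)) (array([565.66958007,  84.26338284,  84.36759966]), np.float64(0.4555508958657642))
```

View pics/crop1.png

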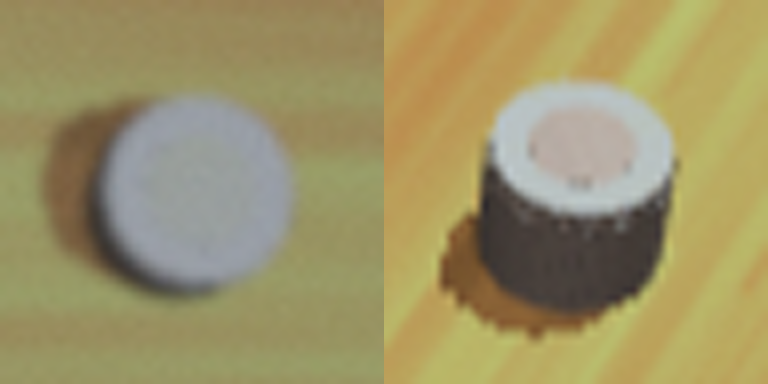

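View pics/crop2.png

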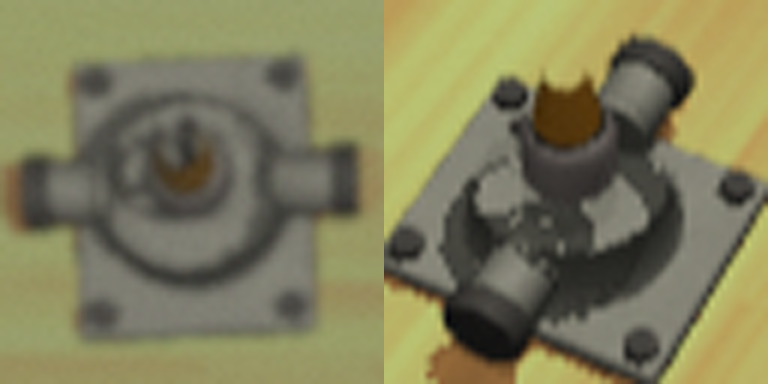

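The left crop shows the closed top and ribbed side of the collar: top centre about (373,218.7) in the top view and (361.7,172.5) in the side view. The right crop shows the grey head, with its foot corners, round seat and spigot visible. Next I measure them more exactly.

Run:
```python
from h import *
t=vision.get_image("top");s=vision.get_image("side")
T=lambda x,y:((x+.5)/6-.5+247,(y+.5)/6-.5+161)
S=lambda x,y:((x-384+.5)/6-.5+258,(y+.5)/6-.5+200)
np.set_printoptions(precision=1,suppress=True)
P=[onz(t,T(*c),10) for c in [(75,67),(303,57),(316,328),(85,340)]]
print("foot corners top",np.array(P),np.mean(P,0),[np.linalg.norm(P[i]-P[(i+1)%4]) for i in range(4)])
P=[onz(s,S(*c),10) for c in [(510,75),(766,188),(650,382),(384,268)]]
print("foot side",np.array(P),np.mean(P,0),[np.linalg.norm(P[i]-P[(i+1)%4]) for i in range(4)])
print("seat top",onz(t,T(186,188),45),"spigot",onz(t,T(190,172),72))
print("spigot side",onz(s,S(570,140),72))
# stub ends (axis z?) 
# collar by mask
for d,n,c in((t,"top",(373,219)),(s,"side",(361,172))):
    x,y=c;im=d["img"][y-22:y+22,x-22:x+22]
    hsv=cv2.cvtColor(im,cv2.COLOR_BGR2HSV); k=((hsv[...,1]<75)&(hsv[...,2]>110)).astype(np.uint8)
    k=cv2.morphologyEx(k,cv2.MORPH_OPEN,np.ones((3,3)))
    cs=max(cv2.findContours(k,0,cv2.CHAIN_APPROX_NONE)[0],key=cv2.contourArea)
    e=cv2.fitEllipse(cv2.convexHull(cs)); uv=np.array(e[0])+[x-22,y-22]
    print(n,e,uv,onz(d,uv,46), e[1])
    if n=="top":a=uv
    else:print(tri(t,a,s,uv))
c,v=ray(t,(0,0));print("cams",c,ray(s,(0,0))[0])
```

```text
foot corners top [[620.9 140.7  10. ]
 [626.9  43.4  10. ]
 [509.7  36.   10. ]
 [503.4 132.5  10. ]] [565.2  88.2  10. ] [np.float64(97.49857125098517), np.float64(117.37403804354739), np.float64(96.6719053703131), np.float64(117.77135246522018)]
foot side [[624.9  41.2  10. ]
 [509.5  38.3  10. ]
 [503.6 135.1  10. ]
 [615.3 142.6  10. ]] [563.3  89.3  10. ] [np.float64(115.40672894418469), np.float64(97.07794557615468), np.float64(111.99457848226368), np.float64(101.83558634409222)]
seat top [561.9  89.8  45. ] spigot [563.   86.7  72. ]
spigot side [560.2  95.1  72. ]
top ((22.94623565673828, 21.258525848388672), (23.725677490234375, 25.879289627075195), 147.86451721191406) [373.9 218.3] [ 499.6 -146.3   46. ] (23.725677490234375, 25.879289627075195)
side ((22.310651779174805, 21.996667861938477), (17.104921340942383, 23.079896926879883), 97.51533508300781) [361.3 172. ] [ 499.5 -146.3   46. ] (17.104921340942383, 23.079896926879883)
(array([ 499.5, -146.3,   45.9]), np.float64(0.08507737845625339))
cams [ 365.5   28.4 1027.6] [243.5 549.8 804.6]
```

Both views agree on the collar top at (499.5, -146.3, 45.9), which matches its stated 46 mm height. The head is at about (564.5, 88.5), and its foot measures about 117 x 97 mm, close to the stated size. Next I plan the move over the collar.

```bash
cat >> h.py <<'E'
np.set_printoptions(precision=4,suppress=True)
def plan(tgt,cmd=None):
    o=ctrl.get_obs(); M=R.from_rotvec(o["orientation"]).as_matrix()
    p=np.array(o["ee_pos"]) if cmd is None else np.array(cmd)
    print("tool delta m",M.T@(np.array(tgt)-p)/1000,"axes(cols)\n",M)
    x=M[:,0]; e=np.cross(x,[0,0,-1]); print("fix-tilt tool",M.T@e,"jaw yaw",np.arctan2(M[1,1],M[0,1]), "q",o["qpos"],"F",o["ft_force"],"t",o["t"],"p",o["ee_pos"],"w",o["width"])
E
python3 -c "
from h import *
plan([499.5,-146.3,150],[169.565,601.542,222.675])"
```

```text
tool delta m [ 0.073  -0.6302  0.5205] axes(cols)
 [[-0.0002  0.2714  0.9625]
 [-0.0005  0.9625 -0.2714]
 [-1.     -0.0006 -0.    ]]
fix-tilt tool [ 0.     -0.      0.0006] jaw yaw 1.2959944585011498 q [ 1.277   0.4234  1.6302  0.      1.0886 -0.019 ] F [ 0.0046  0.4246 -0.2637] t 0.3 p [169.5179 601.3637 222.3796] w 87.90509052611414
```

```bash
r='[[0.003,-0.02625,0.0217],[0,0,0],0.0878]'
python3 -m crank '[[[0.003,-0.02625,0.0217],[0,0,0],0.0878],[[0.003,-0.02625,0.0217],[0,0,0],0.0878],[[0.003,-0.02625,0.0217],[0,0,0],0.0878],[[0.003,-0.02625,0.0217],[0,0,0],0.0878],[[0.003,-0.02625,0.0217],[0,0,0],0.0878],[[0.003,-0.02625,0.0217],[0,0,0],0.0878],[[0.003,-0.02625,0.0217],[0,0,0],0.0878],[[0.003,-0.02625,0.0217],[0,0,0],0.0878]]'
```

```text
t: 0.97
ee_pos: [280.0, 350.9, 198.7]
orientation: [0.216, 1.56, -0.215]
ft_force: [0.3, -0.2, 0.0]
width: 87.5
```

```bash
python3 -m crank '[[[0.003,-0.02625,0.0217],[0,0,0],0.0878],[[0.003,-0.02625,0.0217],[0,0,0],0.0878],[[0.003,-0.02625,0.0217],[0,0,0],0.0878],[[0.003,-0.02625,0.0217],[0,0,0],0.0878],[[0.003,-0.02625,0.0217],[0,0,0],0.0878],[[0.003,-0.02625,0.0217],[0,0,0],0.0878],[[0.003,-0.02625,0.0217],[0,0,0],0.0878],[[0.003,-0.02625,0.0217],[0,0,0],0.0878]]'
python3 -m crank '[[[0.003,-0.02625,0.0217],[0,0,0],0.0878],[[0.003,-0.02625,0.0217],[0,0,0],0.0878],[[0.003,-0.02625,0.0217],[0,0,0],0.0878],[[0.003,-0.02625,0.0217],[0,0,0],0.0878],[[0.003,-0.02625,0.0217],[0,0,0],0.0878],[[0.003,-0.02625,0.0217],[0,0,0],0.0878],[[0.003,-0.02625,0.0217],[0,0,0],0.0878],[[0.003,-0.02625,0.0217],[0,0,0],0.0878]]'
python3 -c "
from h import *
plan([499.5,-146.3,15])"
```

```text
t: 1.63
ee_pos: [390.3, 101.5, 174.8]
orientation: [0.216, 1.559, -0.215]
ft_force: [-0.2, 0.4, -0.1]
width: 87.7
t: 2.3
ee_pos: [500.3, -148.0, 150.6]
orientation: [0.216, 1.56, -0.216]
ft_force: [0.6, 0.5, 0.0]
width: 87.5
tool delta m [ 0.1356  0.0014 -0.0013] axes(cols)
 [[ 0.0002  0.2717  0.9624]
 [-0.      0.9624 -0.2717]
 [-1.      0.      0.0002]]
fix-tilt tool [ 0.      0.0002 -0.    ] jaw yaw 1.2956478325807435 q [-0.3104  0.3745  1.9107  0.0001  0.8562 -1.6061] F [0.6006 0.5257 0.0208] t 2.3 p [ 500.3245 -147.9656  150.6101] w 87.45280020135435
```

```bash
python3 -m crank '[[[0.02,0.0014,-0.0012],[0,0,0],0.0878],[[0.025,0,0],[0,0,0],0.0878],[[0.025,0,0],[0,0,0],0.0878],[[0.02,0,0],[0,0,0],0.0878],[[0.015,0,0],[0,0,0],0.0878],[[0.005,0,0],[0,0,0],0.0878],[[0,0,0],[0,0,0],0.0878],[[0,0,0],[0,0,0],0.0878]]'
python3 - <<'E'
from h import *
plan([499.5,-146.3,15])
t=vision.get_image("top");s=vision.get_image("side")
cv2.imwrite("pics/pre.png",np.hstack([crop(t,(373,219),45,4),crop(s,(361,172),45,4)]))
E
```

```text
t: 2.97
ee_pos: [499.4, -144.5, 41.0]
orientation: [0.216, 1.56, -0.216]
ft_force: [0.7, 0.6, 0.4]
width: 87.7
tool delta m [ 0.026  -0.0017  0.0006] axes(cols)
 [[ 0.0002  0.2713  0.9625]
 [-0.0001  0.9625 -0.2713]
 [-1.     -0.      0.0002]]
fix-tilt tool [0.     0.0002 0.    ] jaw yaw 1.2960097079906392 q [-0.3046  0.5602  1.9573 -0.      0.6239 -1.6006] F [0.7162 0.5765 0.3772] t 2.9667 p [ 499.3908 -144.541    41.0063] w 87.6987061031254
```

View pics/pre.png

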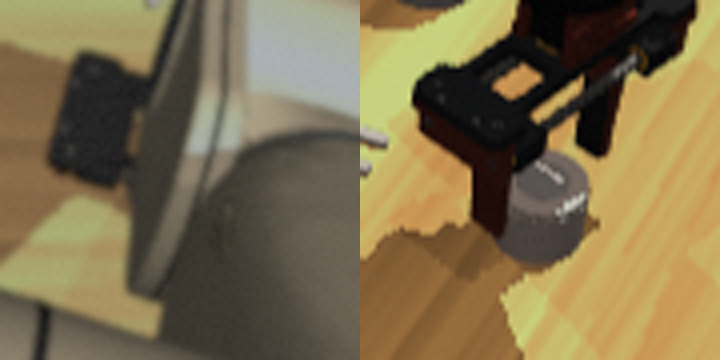

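The side crop shows the collar standing between the open fingers, at about (545,200) in the crop. I go down the remaining 26 mm with a small correction, then close.

```bash
python3 -m crank '[[[0.006,-0.0017,0.0006],[0,0,0],0.0878],[[0.01,0,0],[0,0,0],0.0878],[[0.007,0,0],[0,0,0],0.0878],[[0.003,0,0],[0,0,0],0.0878],[[0,0,0],[0,0,0],0.0878],[[0,0,0],[0,0,0],0.05],[[0,0,0],[0,0,0],0.05],[[0,0,0],[0,0,0],0.05]]'
python3 -m crank '[[[0,0,0],[0,0,0],0.05],[[0,0,0],[0,0,0],0.05],[[0,0,0],[0,0,0],0.05],[[0,0,0],[0,0,0],0.05],[[0,0,0],[0,0,0],0.05],[[0,0,0],[0,0,0],0.05],[[0,0,0],[0,0,0],0.05],[[0,0,0],[0,0,0],0.05]]'
python3 -c "
from h import *
plan([499.5,-146.3,15])"
```

```text
t: 3.73
ee_pos: [499.4, -146.3, 14.8]
orientation: [0.216, 1.56, -0.216]
ft_force: [-0.0, -0.0, 0.0]
width: 71.3
t: 4.4
ee_pos: [499.4, -146.3, 14.9]
orientation: [0.216, 1.56, -0.216]
ft_force: [0.4, 0.7, 3.7]
width: 57.9
tool delta m [-0.0001  0.      0.0001] axes(cols)
 [[ 0.0004  0.2713  0.9625]
 [-0.0001  0.9625 -0.2713]
 [-1.     -0.      0.0004]]
fix-tilt tool [0.     0.0004 0.    ] jaw yaw 1.296065985149907 q [-0.3078  0.6097  1.9591  0.      0.5724 -1.6039] F [0.3904 0.696  3.6963] t 4.4 p [ 499.3842 -146.2822   14.8906] w 57.9211397796702
```

```bash
python3 -m crank '[[[-0.006,0,0],[0,0,0],0.04],[[-0.014,0,0],[0,0,0],0.04],[[-0.02,0,0],[0,0,0],0.04],[[-0.025,0,0],[0,0,0],0.04],[[-0.025,0,0],[0,0,0],0.04],[[-0.02,0,0],[0,0,0],0.04],[[-0.012,0,0],[0,0,0],0.04],[[-0.005,0,0],[0,0,0],0.04]]'
python3 -c "
from h import *
plan([564.5,88.5,135])"
```

```text
t: 5.07
ee_pos: [499.9, -146.5, 143.6]
orientation: [0.215, 1.557, -0.216]
ft_force: [0.5, 0.0, -1.6]
width: 57.9
tool delta m [ 0.0086  0.2437 -0.0016] axes(cols)
 [[ 0.0024  0.2714  0.9625]
 [-0.0008  0.9625 -0.2714]
 [-1.     -0.0001  0.0026]]
fix-tilt tool [0.     0.0026 0.0001] jaw yaw 1.2959130102207022 q [-0.308   0.3833  1.9183 -0.      0.8374 -1.6038] F [ 0.4879  0.0158 -1.6377] t 5.0667 p [ 499.8603 -146.5183  143.6387] w 57.94584075911668
```

```bash
python3 -m crank '[[[0,0.02,0],[0,0,0],0.04],[[0,0.036,-0.0016],[0,0,0],0.04],[[0,0.038,0],[0,0,0],0.04],[[0,0.038,0],[0,0,0],0.04],[[0,0.038,0],[0,0,0],0.04],[[0,0.036,0],[0,0,0],0.04],[[0,0.025,0],[0,0,0],0.04],[[0,0.0127,0],[0,0,0],0.04]]'
python3 -m crank '[[[0,0,0],[0,0,0],0.04],[[0,0,0],[0,0,0],0.04],[[0,0,0],[0,0,0],0.04],[[0,0,0],[0,0,0],0.04],[[0,0,0],[0,0,0],0.04],[[0,0,0],[0,0,0],0.04],[[0,0,0],[0,0,0],0.04],[[0,0,0],[0,0,0],0.04]]'
python3 - <<'E'
from h import *
plan([564.5,88.5,135])
t=vision.get_image("top");s=vision.get_image("side")
cv2.imwrite("pics/a1.png",np.hstack([crop(t,(279,193),60,3),crop(s,(290,210),60,6)[60:420,:]]) if 0 else crop(s,(290,200),60,5))
cv2.imwrite("pics/a1t.png",crop(t,(279,193),60,5))
E
```

```text
t: 5.73
ee_pos: [563.8, 91.6, 140.8]
orientation: [0.214, 1.561, -0.214]
ft_force: [1.1, 0.3, -2.1]
width: 57.7
t: 6.4
ee_pos: [563.8, 88.3, 141.8]
orientation: [0.216, 1.56, -0.216]
ft_force: [1.0, 0.3, -2.0]
width: 58.0
tool delta m [0.0068 0.0004 0.0006] axes(cols)
 [[ 0.0002  0.272   0.9623]
 [ 0.      0.9623 -0.272 ]
 [-1.      0.      0.0001]]
fix-tilt tool [ 0.      0.0001 -0.    ] jaw yaw 1.2953458550867727 q [ 0.1345  0.4506  1.8084 -0.      0.8824 -1.1609] F [ 0.9657  0.3106 -2.0048] t 6.4 p [563.8322  88.2817 141.7963] w 58.047400923422394
```

View pics/a1.png

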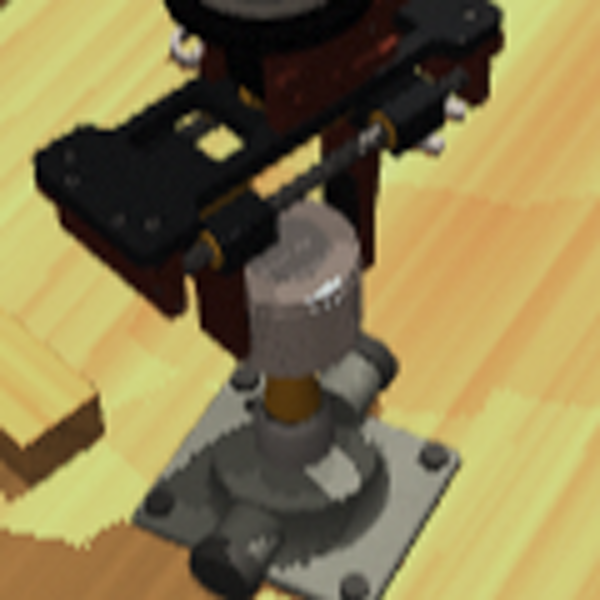

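View pics/a1t.png

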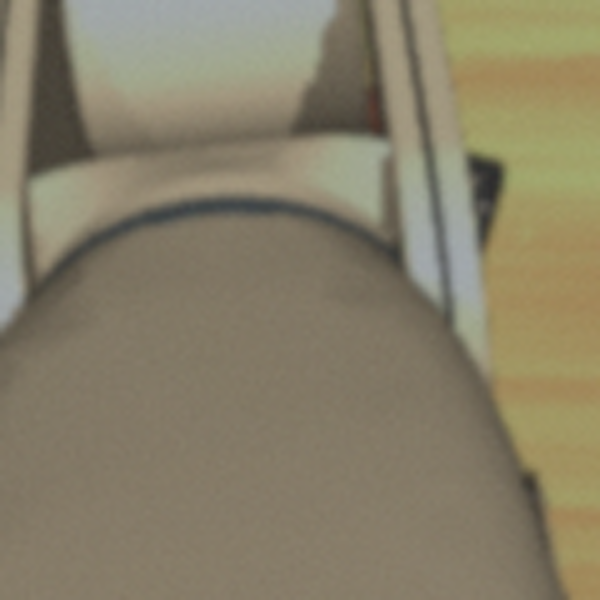

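The side crop shows the collar held upright above the nose, with collar edges at x≈248–360 and spigot edges at x≈260–332. The arm blocks the top view. I check the sideways offset in the side image numerically.

Run:
```python
from h import *
s=vision.get_image("side")
f=lambda p:(proj(s,p)-[230,140]+.5)*5-.5
for p in([563.8,88.3,173],[563.8,88.3,127],[563.8,88.3,66],[563.8,88.3,45],[563.8,88.3,72],[563.8,88.3,100]): print(p,f(p))
lat=np.array([461,320,0])/561
print("px per mm lateral",f(np.array([563.8,88.3,66])+lat)-f([563.8,88.3,66]))
i=crop(s,(290,220),40,10)[100:700,100:700]; cv2.imwrite("pics/a2.png",i)
# edges of rows in gray profile
g=cv2.cvtColor(s["img"],cv2.COLOR_BGR2GRAY)
for y in range(204,232,2): print(y,g[y,272:306])
```

```text
[563.8, 88.3, 173] [[287.0432 248.2162]]
[563.8, 88.3, 127] [[291.4311 321.8131]]
[563.8, 88.3, 66] [[296.736  410.7896]]
[563.8, 88.3, 45] [[298.4407 439.383 ]]
[563.8, 88.3, 72] [[296.238  402.4371]]
[563.8, 88.3, 100] [[293.847  362.3333]]
px per mm lateral [[-2.2914  0.1447]]
204 [ 18  20  18  19  18  18  17  24  68  67  72  70  78  76  78  75  77  77
  73  77  73  72  71  70  69  73  72  66  74  62 137 180 179 175]
206 [ 19  19  19  18  18  16  18  21  72  70  73  79  78  75  78  74  77  76
  76  76  74  71  72  71  70  72  71  72  74  63  98 147 163 173]
208 [153  66  20  18  20  19  18  20  53  72  72  73  78  75  78  77  75  76
  75  75  74  72  70  71  69  70  72  70  70  65  69  70  71  82]
210 [189 186 165  95  41  18  16  25  62  74  73  79  73  77  78  77  77  76
  75  75  73  72  70  70  70  70  66  81  98  81  56  67  68  63]
212 [187 190 193 195 194 101  68  64  74  80  78  78  77  77  74  79  76  76
  73  76  75  73  70  71  77  82 112 131 137 139 139  91  67  48]
214 [191 193 196 193 138  72  70  69  73  71  98  81  75  72  76  73  76  73
  75  69  67  99  80  98 11
[... 482 characters left out ...]
35 135 135 136 135  95  66  62  62  38  53  58  58  58  56  54
  53  50  50  44  53  51  41  42  44  42  43  59  46  63  89 119]
224 [137 137 138 138 137 137 109 107  76  60  67  64  61  57  52  48  45  54
  66  64  72  66  58  52  45  44  43  41  43  51  62 128 147 139]
226 [137 136 109 109  66  66  64  65  61  57  63  69  75  78  80  83  83  79
  77  72  66  62  55  48  42  62  65  64  71  73 112 141 142 149]
228 [108  67  66  65  66  65  65  67  68  56  61  64  65  67  68  68  67  66
  64  61  59  56  53  48  54  66  66  66  79  79  81 122 102 134]
230 [ 62  68  66  65  65  65  66  65  65  61  57  60  62  65  64  66  66  63
  61  58  57  55  51  60 125 142 111  78  80  80  81  80  80  77]
```

View pics/a2.png

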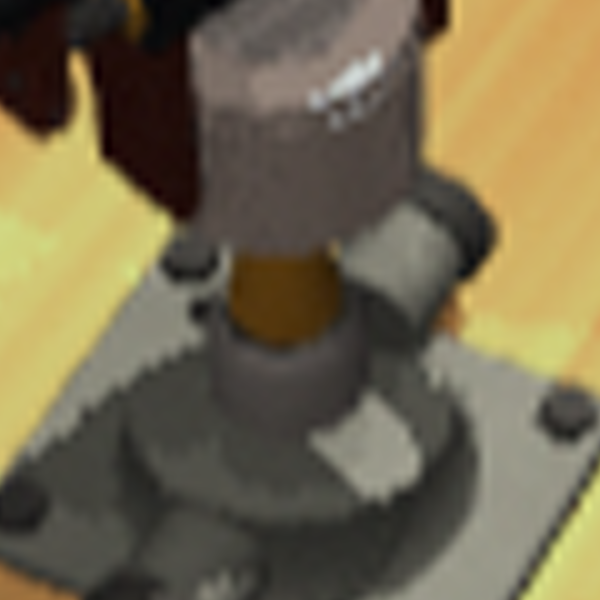

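The collar's right edge and its known radius put its centre within about 0.5 mm of the spigot axis sideways. I lower it to just above the spigot top and watch the force.

```bash
python3 -m crank '[[[0.006,0,0],[0,0,0],0.04],[[0.01,0,0],[0,0,0],0.04],[[0.012,0,0],[0,0,0],0.04],[[0.012,0,0],[0,0,0],0.04],[[0.008,0,0],[0,0,0],0.04],[[0.005,0,0],[0,0,0],0.04],[[0,0,0],[0,0,0],0.04],[[0,0,0],[0,0,0],0.04]]'
python3 -m crank '[[[0.002,0,0],[0,0,0],0.04],[[0.002,0,0],[0,0,0],0.04],[[0.002,0,0],[0,0,0],0.04],[[0.002,0,0],[0,0,0],0.04],[[0.001,0,0],[0,0,0],0.04],[[0.001,0,0],[0,0,0],0.04],[[0,0,0],[0,0,0],0.04],[[0,0,0],[0,0,0],0.04]]'
python3 -c "
from h import *
plan([564.5,88.5,74])"
```

```text
t: 7.22
ee_pos: [563.6, 88.7, 88.2]
orientation: [0.216, 1.561, -0.216]
ft_force: [0.1, -0.4, -1.4]
width: 57.6
t: 7.88
ee_pos: [564.2, 88.7, 78.8]
orientation: [0.216, 1.559, -0.216]
ft_force: [1.7, 0.1, -1.6]
width: 58.3
tool delta m [ 0.0048 -0.0001  0.0004] axes(cols)
 [[ 0.0007  0.2714  0.9625]
 [ 0.0001  0.9625 -0.2714]
 [-1.      0.0002  0.0007]]
fix-tilt tool [ 0.      0.0007 -0.0002] jaw yaw 1.29599670690531 q [ 0.1352  0.5471  1.8347 -0.0001  0.7591 -1.1608] F [ 1.6766  0.1125 -1.563 ] t 7.8833 p [564.1627  88.7371  78.7692] w 58.338923198590884
```

```bash
python3 -m crank '[[[0.001,0,0],[0,0,0],0.04],[[0.001,0,0],[0,0,0],0.04],[[0.001,0,0],[0,0,0],0.04],[[0.001,0,0],[0,0,0],0.04],[[0.0005,0,0],[0,0,0],0.04],[[0,0,0],[0,0,0],0.04],[[0,0,0],[0,0,0],0.04],[[0,0,0],[0,0,0],0.04]]'
python3 -c "
from h import *
plan([564.5,88.5,74])"
```

```text
t: 8.55
ee_pos: [564.2, 88.8, 74.3]
orientation: [0.216, 1.559, -0.216]
ft_force: [2.1, 0.4, 0.7]
width: 57.7
tool delta m [ 0.0003 -0.0002  0.0004] axes(cols)
 [[ 0.0008  0.2714  0.9625]
 [ 0.0001  0.9625 -0.2714]
 [-1.      0.0003  0.0007]]
fix-tilt tool [ 0.      0.0007 -0.0003] jaw yaw 1.2959990550173737 q [ 0.1352  0.5542  1.8359 -0.      0.7507 -1.1608] F [2.059  0.3943 0.7396] t 8.55 p [564.1755  88.7696  74.3474] w 57.69424289326469
```

```bash
python3 -m crank '[[[0.0005,0,0.0005],[0,0,0],0.04],[[0.0005,0,0],[0,0,0],0.04],[[0.0005,0,0],[0,0,0],0.04],[[0,0,0],[0,0,0],0.04],[[0,0,0],[0,0,0],0.04],[[0,0,0],[0,0,0],0.04],[[0,0,0],[0,0,0],0.04],[[0,0,0],[0,0,0],0.04]]'
python3 -c "
from h import *
plan([564.5,88.5,74])"
```

```text
t: 9.22
ee_pos: [564.2, 88.7, 73.3]
orientation: [0.216, 1.56, -0.216]
ft_force: [-2.3, 0.7, 7.6]
width: 57.7
tool delta m [-0.0007 -0.0002  0.0003] axes(cols)
 [[ 0.      0.2713  0.9625]
 [ 0.0002  0.9625 -0.2713]
 [-1.      0.0001 -0.    ]]
fix-tilt tool [ 0.     -0.     -0.0001] jaw yaw 1.296029219692028 q [ 0.1351  0.5561  1.8356  0.0002  0.7498 -1.1611] F [-2.3086  0.6777  7.6326] t 9.2167 p [564.2215  88.7351  73.3472] w 57.67966478696525
```

The collar now rests on the pin (rim about 58.5, roughly 9 N up). I turn it while pressing.

```bash
python3 -m crank '[[[0.0003,0,-0.0002],[0.025,0,0],0.04],[[0,0,0],[0.025,0,0],0.04],[[0,0,0],[0.025,0,0],0.04],[[0,0,0],[0.025,0,0],0.04],[[0,0,0],[0.025,0,0],0.04],[[0,0,0],[0.025,0,0],0.04],[[0,0,0],[0.025,0,0],0.04],[[0,0,0],[0,0,0],0.04]]'
python3 -c "
from h import *
plan([564.5,88.5,74]);print(ctrl.get_obs()['moment'])"
```

```text
t: 9.88
ee_pos: [565.0, 89.3, 73.3]
orientation: [0.355, 1.54, -0.353]
ft_force: [0.3, 3.0, 7.1]
width: 57.6
tool delta m [-0.0007 -0.0009 -0.0001] axes(cols)
 [[ 0.0021  0.436   0.9   ]
 [ 0.0009  0.9    -0.436 ]
 [-1.      0.0017  0.0015]]
fix-tilt tool [ 0.      0.0015 -0.0017] jaw yaw 1.1196970702487 q [ 0.1356  0.5564  1.8352  0.0009  0.7478 -0.9848] F [0.313  2.9749 7.0839] t 9.8833 p [565.0138  89.2975  73.3153] w 57.618008081292956
[ 0.5142 -0.309   0.0157]
```

```bash
python3 -m crank '[[[0.0003,0,0],[0.025,0,0],0.04],[[0,0,0],[0.025,0,0],0.04],[[0,0,0],[0.025,0,0],0.04],[[0,0,0],[0.025,0,0],0.04],[[0,0,0],[0.025,0,0],0.04],[[0,0,0],[0.025,0,0],0.04],[[0,0,0],[0.025,0,0],0.04],[[0,0,0],[0,0,0],0.04]]'
python3 -c "
from h import *
plan([564.5,88.5,74]);print(ctrl.get_obs()['moment'])"
```

```text
t: 10.55
ee_pos: [565.4, 89.4, 73.2]
orientation: [0.492, 1.512, -0.489]
ft_force: [1.4, 2.8, 8.8]
width: 57.8
tool delta m [-0.0008 -0.0012 -0.0003] axes(cols)
 [[ 0.003   0.5859  0.8103]
 [ 0.001   0.8103 -0.586 ]
 [-1.      0.0026  0.0018]]
fix-tilt tool [ 0.      0.0018 -0.0026] jaw yaw 0.9447477758129359 q [ 0.1356  0.5567  1.8348  0.0009  0.747  -0.8097] F [1.4482 2.7823 8.7632] t 10.55 p [565.4411  89.3561  73.2494] w 57.76608079115394
[ 0.529  -0.3802 -0.0184]
```

```bash
python3 -m crank '[[[0,0,0],[0.025,0,0],0.04],[[0,0,0],[0.025,0,0],0.04],[[0,0,0],[0.025,0,0],0.04],[[0,0,0],[0.025,0,0],0.04],[[0,0,0],[0.025,0,0],0.04],[[0,0,0],[0.025,0,0],0.04],[[0,0,0],[0.025,0,0],0.04],[[0,0,0],[0,0,0],0.04]]'
python3 -c "
from h import *
plan([564.5,88.5,74]);print(ctrl.get_obs()['moment'])"
```

```text
t: 11.22
ee_pos: [565.5, 89.4, 73.3]
orientation: [0.628, 1.476, -0.624]
ft_force: [1.4, 3.0, 8.8]
width: 57.9
tool delta m [-0.0007 -0.0013 -0.0001] axes(cols)
 [[ 0.0031  0.7181  0.6959]
 [ 0.001   0.696  -0.7181]
 [-1.      0.003   0.0014]]
fix-tilt tool [ 0.      0.0014 -0.003 ] jaw yaw 0.7697468592786759 q [ 0.1357  0.5567  1.8348  0.0009  0.7469 -0.6348] F [1.4264 2.9808 8.8283] t 11.2167 p [565.5064  89.3928  73.2589] w 57.85232108721147
[ 0.5039 -0.3311  0.0384]
```

```bash
python3 -m crank '[[[0,0,0],[0.025,0,0],0.04],[[0,0,0],[0.025,0,0],0.04],[[0,0,0],[0.025,0,0],0.04],[[0,0,0],[0.025,0,0],0.04],[[0,0,0],[0.025,0,0],0.04],[[0,0,0],[0.025,0,0],0.04],[[0,0,0],[0.025,0,0],0.04],[[0,0,0],[0,0,0],0.04]]'
python3 -c "
from h import *
plan([564.5,88.5,74]);print(ctrl.get_obs()['moment'])"
```

```text
t: 11.88
ee_pos: [565.5, 89.3, 73.3]
orientation: [0.763, 1.431, -0.759]
ft_force: [1.7, 2.1, 7.4]
width: 58.0
tool delta m [-0.0007 -0.0013  0.0001] axes(cols)
 [[ 0.0032  0.8283  0.5603]
 [ 0.0009  0.5603 -0.8283]
 [-1.      0.0031  0.0011]]
fix-tilt tool [ 0.      0.0011 -0.0031] jaw yaw 0.5947483213863844 q [ 0.1355  0.5566  1.8348  0.0006  0.7469 -0.4597] F [1.7124 2.0915 7.4293] t 11.8833 p [565.5384  89.262   73.2764] w 58.004270787791334
[ 0.385  -0.3685  0.0143]
```

```bash
python3 -m crank '[[[0,0,0],[0.025,0,0],0.04],[[0,0,0],[0.025,0,0],0.04],[[0,0,0],[0.025,0,0],0.04],[[0,0,0],[0.025,0,0],0.04],[[0,0,0],[0.025,0,0],0.04],[[0,0,0],[0.025,0,0],0.04],[[0,0,0],[0.025,0,0],0.04],[[0,0,0],[0,0,0],0.04]]'
python3 -c "
from h import *
plan([564.5,88.5,74]);print(ctrl.get_obs()['moment'])"
```

```text
t: 12.55
ee_pos: [565.5, 89.3, 73.3]
orientation: [0.896, 1.377, -0.892]
ft_force: [2.2, 2.8, 7.9]
width: 58.2
tool delta m [-0.0007 -0.0013  0.0003] axes(cols)
 [[ 0.0031  0.9132  0.4076]
 [ 0.001   0.4076 -0.9132]
 [-1.      0.0032  0.0004]]
fix-tilt tool [ 0.      0.0004 -0.0032] jaw yaw 0.41979207296979765 q [ 0.1356  0.5567  1.8348  0.0008  0.747  -0.2848] F [2.223  2.8082 7.8505] t 12.55 p [565.507   89.3211  73.268 ] w 58.17566662024409
[ 0.4349 -0.3598  0.0662]
```

```bash
python3 -m crank '[[[0,0,0],[0.025,0,0],0.04],[[0,0,0],[0.025,0,0],0.04],[[0,0,0],[0.025,0,0],0.04],[[0,0,0],[0.025,0,0],0.04],[[0,0,0],[0.025,0,0],0.04],[[0,0,0],[0.025,0,0],0.04],[[0,0,0],[0.025,0,0],0.04],[[0,0,0],[0,0,0],0.04]]'
python3 -c "
from h import *
plan([564.5,88.5,74]);print(ctrl.get_obs()['moment'])"
```

```text
t: 13.22
ee_pos: [564.4, 88.7, 72.2]
orientation: [1.027, 1.315, -1.026]
ft_force: [2.3, 0.3, 1.5]
width: 57.9
tool delta m [-0.0018  0.0001  0.0002] axes(cols)
 [[ 0.0006  0.9701  0.2428]
 [ 0.      0.2428 -0.9701]
 [-1.      0.0006  0.0001]]
fix-tilt tool [ 0.      0.0001 -0.0006] jaw yaw 0.24523092320598205 q [ 0.135   0.5579  1.836  -0.0001  0.7471 -0.1101] F [2.2547 0.3322 1.5   ] t 13.2167 p [564.3765  88.677   72.2043] w 57.92362942334757
[-0.0814 -0.2988 -0.0084]
```

It dropped: z went to 72.2, the force fell to spring level and the tilt moment disappeared. I push down gently.

```bash
python3 -m crank '[[[0.0005,0,0],[0,0,0],0.04],[[0.0005,0,0],[0,0,0],0.04],[[0.001,0,0],[0,0,0],0.04],[[0.001,0,0],[0,0,0],0.04],[[0.001,0,0],[0,0,0],0.04],[[0,0,0],[0,0,0],0.04],[[0,0,0],[0,0,0],0.04],[[0,0,0],[0,0,0],0.04]]'
python3 -c "
from h import *
plan([564.5,88.5,74]);print(ctrl.get_obs()['moment'])"
```

```text
t: 13.88
ee_pos: [564.3, 88.7, 68.1]
orientation: [1.026, 1.315, -1.026]
ft_force: [2.0, -0.1, 2.2]
width: 57.8
tool delta m [-0.0059  0.0001  0.0002] axes(cols)
 [[ 0.0004  0.9699  0.2436]
 [ 0.      0.2436 -0.9699]
 [-1.      0.0004  0.0001]]
fix-tilt tool [ 0.      0.0001 -0.0004] jaw yaw 0.2460875068456823 q [ 0.135   0.5647  1.8371 -0.0001  0.7394 -0.111 ] F [ 1.9763 -0.0834  2.2219] t 13.8833 p [564.3293  88.6531  68.0616] w 57.8383940429008
[-0.1012 -0.488  -0.0023]
```

```bash
python3 -m crank '[[[0.001,0.0003,0],[0,0,0],0.04],[[0.0015,0,0],[0,0,0],0.04],[[0.0015,0,0],[0,0,0],0.04],[[0.0015,0,0],[0,0,0],0.04],[[0.001,0,0],[0,0,0],0.04],[[0.0005,0,0],[0,0,0],0.04],[[0,0,0],[0,0,0],0.04],[[0,0,0],[0,0,0],0.04]]'
python3 -c "
from h import *
plan([564.5,88.5,74]);print(ctrl.get_obs()['moment'])"
```

```text
t: 14.55
ee_pos: [564.4, 88.6, 61.2]
orientation: [1.026, 1.316, -1.026]
ft_force: [2.5, -0.7, 5.5]
width: 57.9
tool delta m [-0.0128  0.0001  0.0002] axes(cols)
 [[-0.      0.9699  0.2435]
 [-0.0001  0.2435 -0.9699]
 [-1.     -0.      0.0001]]
fix-tilt tool [0.     0.0001 0.    ] jaw yaw 0.24599677919309965 q [ 0.135   0.576   1.8383 -0.0001  0.7273 -0.1109] F [ 2.4649 -0.6687  5.4959] t 14.55 p [564.3808  88.6388  61.2488] w 57.90799736872042
[-0.1774 -0.2092  0.0078]
```

```bash
python3 -m crank '[[[0.0005,0,0],[0,0,0],0.04],[[0.0005,0,0],[0,0,0],0.04],[[0.0005,0,0],[0,0,0],0.04],[[0.0003,0,0],[0,0,0],0.04],[[0.0003,0,0],[0,0,0],0.04],[[0,0,0],[0,0,0],0.04],[[0,0,0],[0,0,0],0.04],[[0,0,0],[0,0,0],0.04]]'
python3 -c "
from h import *
plan([564.5,88.5,74]);print(ctrl.get_obs()['moment'])"
```

```text
t: 15.22
ee_pos: [564.4, 88.6, 59.9]
orientation: [1.026, 1.315, -1.026]
ft_force: [-0.6, -0.7, 12.7]
width: 58.0
tool delta m [-0.0141  0.0001  0.0001] axes(cols)
 [[ 0.0001  0.9699  0.2436]
 [-0.0001  0.2436 -0.9699]
 [-1.      0.0001  0.0001]]
fix-tilt tool [ 0.      0.0001 -0.0001] jaw yaw 0.2460734821288675 q [ 0.135   0.5783  1.8387 -0.0002  0.7246 -0.111 ] F [-0.5946 -0.6732 12.6783] t 15.2167 p [564.4008  88.6247  59.8713] w 57.976127829341614
[-0.2424  0.1733 -0.0079]
```

```bash
python3 -m crank '[[[0.0003,0,0],[0,0,0],0.04],[[0.0003,0,0],[0,0,0],0.04],[[0,0,0],[0,0,0],0.04],[[0,0,0],[0,0,0],0.04],[[0,0,0],[0,0,0],0.04],[[0,0,0],[0,0,0],0.04],[[0,0,0],[0,0,0],0.04],[[0,0,0],[0,0,0],0.04]]'
python3 - <<'E'
from h import *
plan([564.5,88.5,74])
s=vision.get_image("side");cv2.imwrite("pics/end.png",crop(s,(290,215),50,6))
print(proj(s,[[564.5,88.5,91],[564.5,88.5,45]]))
E
```

```text
t: 15.88
ee_pos: [564.4, 88.6, 59.8]
orientation: [1.026, 1.315, -1.026]
ft_force: [-4.1, -0.2, 19.4]
width: 58.1
tool delta m [-0.0142  0.0001  0.0001] axes(cols)
 [[ 0.0002  0.9699  0.2436]
 [-0.0001  0.2436 -0.9699]
 [-1.      0.0001  0.0001]]
fix-tilt tool [ 0.      0.0001 -0.0001] jaw yaw 0.2460325359883843 q [ 0.135   0.5783  1.8387 -0.0002  0.7244 -0.1109] F [-4.0969 -0.1815 19.3542] t 15.8833 p [564.4085  88.6255  59.8277] w 58.117371448918334
[[288.1981 214.6199]
 [288.9728 227.4115]]
```

View pics/end.png

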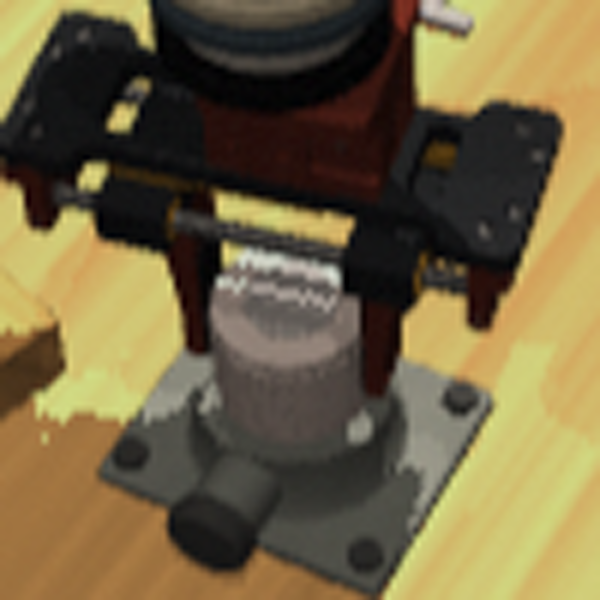

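The side picture shows the collar upright, with its rim on the round seat at about (285,450) in the crop and no spigot showing. The last 0.6 mm of command moved the collar only 0.04 mm while the force rose 6.7 N, so it is solidly seated. I hand in.

```bash
python3 -c "
from workcell import workorder,ctrl
print(workorder.close_job()); o=ctrl.get_obs(); print(o['t'],o['ee_pos'],o['ft_force'],o['width'])"
```

```text
the job is handed in; nothing more can be done
None
the job is handed in; nothing more can be done
```

The collar is fully home on the grey filter head, and I handed the job in at about 16 s with the gripper still holding it and pressing down. I gripped the collar where it stood, set it over the spigot and turned it under about 9 N. A keyway dropped over the pin after roughly 1.05 rad, and I then pushed the collar down 12.4 mm to the seat.

**Last checks:**
- **Seated:** the fingertips (TCP) stopped at z = 59.8 mm, which puts the rim at about 45 mm, the seat height. Pressing a further 0.6 mm moved it only 0.04 mm.
- **Held:** the upward force was 19 N, more than the spring alone gives. The finger opening was 58 mm on the collar.
- **Picture:** the last side view showed the collar upright with its rim on the seat.

**Not confirmed:**
- **Valve travel:** I inferred it from the collar's height; there was no direct reading.
- **Axis:** the top view was blocked by the arm, so the fit on the spigot rests on touch and the side view.
- **Head position:** my camera estimates for the head disagreed by 2–6 mm, the worst being the side-view spigot reading.
- **Other objects:** I did not re-measure the other bench items, but nothing suggested contact with them.

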